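# Lay the tea tray for three

## Robot

A 7-joint arm with a two-finger parallel gripper is mounted at the origin on the work surface. World frame = base frame: x ahead of the robot, y to its left, z up, the work surface at z = 0. Lengths are in m, angles in rad, forces in N, time in s.
With the tool pointing down it reaches from about 0.425 to 0.875 m from the base axis. Payload 4.7 kg.
Tool frame: the origin (TCP) lies midway between the tips of the shut fingers; the grasp point (between the pads) lies 19 mm behind it; z points along the fingers, y is the line along which they close (so a half turn about z gives the same grasp; the last joint's range is limited). The gripper opens to 87 mm and grips with 3 to 60 N. Pads are 19 mm wide; open, the fingers measure 117 mm over their backs; the gripper's body (75 mm by 190 mm) begins 51 mm behind the grasp point.
Start: joints at [1.334, 0.321, -0.07, 1.45, 0.023, 1.371, -0.057], TCP at [0.161, -0.63, 0.223] pointing down, gripper open.
Joint ranges: [-2.86, 2.86], [-0.3, 2.09], [-1.38, 1.24], [0.06, 2.45], [-1.56, 4.7], [0.09, 2.05], [-2.69, 2.69]. Speed limits (rad/s): [2.57, 2.57, 3.14, 3.14, 3.14, 3.14, 3.14].

## Interface

Orientations are given as a rotation vector (axis times angle).
In Python, from bench import ctrl gives the robot as it stands. The module is installed in compiled form; this text tells all that it offers.
- The arm moves only by the shell command python3 -m handwheel 'ROWS' [FORCE]. ROWS is JSON, a list of rows, each a list of 7 numbers: the finger opening in m, from 0 to 0.087, then the shift along the tool's x, y, z in m, then the turn, a rotation vector about the tool's x, y, z in degrees. A call has 1 to 12 rows; each row shifts and turns the commanded pose from where the row before left it, along the tool's axes as they then stand; what a row does not reach is not made up. A row lasts 1/8 s, in which the tool goes at most 62.5 mm and 10.7 degrees, less where a joint would pass 70% of its speed; a pose out of reach is approached as far as the arm can. A call is refused whole if a number of a shift passes 0.0625 or a number of a turn 10.7, either way. A call with a gripper value outside its range is refused whole. The fingers move at their own pace and stop on an object; FORCE is the grip in N (left out, the last holds). Time passes only in rows, so rows that do not move let the fingers close. It gives the time, the measured TCP pose, the force, the opening and the grip force at its end, in the units of the state.
- ctrl.get_state(): the state, without advancing time (a new reading comes with each control period).
- ctrl.get_image(name): name is "side" or "top" or "wrist"; returns (picture, depth): 420x560x3 uint8, blue, green, red; 420x560 float32, m along the optical axis (not along the pixel's ray), 0 where there is no reading.
- ctrl.camera_info(name): a dict with "intrinsics" (3x3 intrinsics, pixels), "R" (3x3) and "t" (3): a world point X has camera coordinates R X + t. Camera axes: x right, y down, z forward; pixel columns grow to the right and rows downward; lengths in m; the calibration is good to about 2 mm. A picture is of the moment at which its call begins: read the wrist's pose just before it. camera_info takes no time and is no camera call; for the wrist camera it gives the pose at the moment of the call.
- ctrl.close_job(): hands the job in; it is judged then, once.
The state is a dict: "time": time; "joint_positions": joint angles; "qd": joint speeds; "joint_torque": joint torques, N m; "position": TCP position; "tool_rot": TCP orientation; "ft_force": force on the tool from outside, world axes, zero at the start; "torque": the same for the moment, N m; "grip_width": opening from 0.0 (shut) to 1.0 (fully open); "grip_force": force on a finger pad.
Only numpy, scipy, OpenCV 4.12 (cv2) and the standard library are available. Lean on these libraries where they do the work, as an engineer would, in place of code of your own. Each camera call takes 0.05 s, during which the arm holds its last target. There are 200 camera calls.

## Task

Lay the tea tray for three: stand the three slim-waisted tea glasses upright on the saucers on the tray, each centred in the well of a saucer of its own size (the two small glasses on the two small saucers, the large glass on the large one), and put the sugar pot upright in the middle of the tray. Set everything down gently, and leave the straight tumbler and the handled glass mug standing where they are.

Things in the scene. Friction and masses are not known exactly. Their poses are not given: they have to be found in the camera images.
- tray: Bamboo tray, fixed, 300 (its x) by 400 mm (its y), floor 8 mm thick, long sides 28 mm high, short ends (+y, -y) 42 mm. Origin: centre of underside, z up. In its corners, 70 (x) and 125 mm (y) from the free middle, lie 3 saucers and a square 78 mm sweet dish, 16 mm high. Not part of the job: teapot and 2 spare stacked saucers beyond its +y end, steel tea caddy (128 mm tall) far right.
- saucer_small_1: Round pale blue SMALL saucer (two alike), loose, in one of the tray's corners: rim diameter 94 mm and 15 mm high, about 110 g. Its flat round well, 55 mm across, floor 5 mm above the saucer's underside, takes a small glass's foot. Origin: centre of underside, z up.
- saucer_small_2: Round pale blue SMALL saucer (two alike), loose, in one of the tray's corners: rim diameter 94 mm and 15 mm high, about 110 g. Its flat round well, 55 mm across, floor 5 mm above the saucer's underside, takes a small glass's foot. Origin: centre of underside, z up.
- saucer_large: Round pale blue LARGE saucer (one), loose, in one of the tray's corners: rim diameter 116 mm and 15 mm high, about 170 g. Its flat round well, 77 mm across, floor 5 mm above the saucer's underside, takes the large glass's foot. Origin: centre of underside, z up.
- glass_small_1: Clear slim-waisted (tulip) tea glass, upright on the counter, hollow, wall 3 mm, round about z. Origin: centre of underside, z up. SMALL (two alike): 76 mm tall; diameters: foot 35, belly 44 at 20 mm height, waist 37 at 40 to 46 mm, rim 50. About 90 g. Grip from above at about 50 mm height, just over the waist (lower, the rim may foul the gripper), fingers opened 75 mm or more to pass the rim.
- glass_small_2: Clear slim-waisted (tulip) tea glass, upright on the counter, hollow, wall 3 mm, round about z. Origin: centre of underside, z up. SMALL (two alike): 76 mm tall; diameters: foot 35, belly 44 at 20 mm height, waist 37 at 40 to 46 mm, rim 50. About 90 g. Grip from above at about 50 mm height, just over the waist (lower, the rim may foul the gripper), fingers opened 75 mm or more to pass the rim.
- glass_large: Clear slim-waisted (tulip) tea glass, upright on the counter, hollow, wall 3 mm, round about z. Origin: centre of underside, z up. LARGE (one): 92 mm tall; diameters: foot 43, belly 54 at 25 mm height, waist 46 at 48 to 55 mm, rim 58. About 140 g. Grip from above at about 66 mm height, over the waist (lower, the rim may foul the gripper), fingers opened 80 mm or more to pass the rim.
- sugar_pot: Steel sugar pot, body diameter 64 mm, straight-sided from 4 to 50 mm height; shut flip lid, top at 72 mm, its thumb lever at 80 mm. An ear handle on its +x side reaches 55 mm from the axis, lid hinge and lever above it. About 270 g. Origin: centre of underside, z up. Grip: across the body along its y (square to the handle), from above, fingers opened 80 mm or more.
- tumbler: Look-alike that stays: clear straight-sided water tumbler, no waist, 92 mm tall, diameter 62 at the foot, 74 at the rim. Origin: centre of underside, z up.
- glass_mug: Look-alike that stays: clear straight glass mug, no waist, 88 mm tall, 62 mm across, with a glass ear handle on its +y side reaching 53 mm from the axis. Origin: centre of underside, z up.
Mind the look-alikes: they are no part of the job. Leave any yellow look-alike of the tumbler alone. Leave any green look-alike of the glass_small_2 alone.

How it is judged:
By the outcome, as a careful person would: the job done as asked, in the order asked, and still so for the second after the job is handed in, with the robot touching nothing.
It also fails if it takes over 115 s, if anything falls off the work surface, if the arm or the gripper's body presses on something with over 40 N, if the wrist force passes 120 N, or if a joint passes its speed limit or range.

## Working session

There is one attempt and no reset: what is moved stays moved. The work goes in short steps, Python scripts to look and compute and a shell command to move; the robot and the scene stay as the last step left them, time stands still between calls to the robot, and variables do not carry over. Pictures are saved under pics/ and viewed, at most 14 in all, crops included, and the job is handed in when it is done.

```bash
mkdir -p pics; ls; python3 - <<'E'
from bench import ctrl
import cv2,numpy as np
np.set_printoptions(precision=4,suppress=True)
s=ctrl.get_state();print({k:np.round(v,3) for k,v in s.items()})
for n in("top","side"):
    c=ctrl.camera_info(n);print(n,c["intrinsics"],c["R"],c["t"])
    p,d=ctrl.get_image(n);cv2.imwrite(f"pics/{n}0.png",cv2.resize(p,(800,600)));np.save(f"{n}.npy",d);np.save(f"{n}_p.npy",p)
E
```

```text
pics
{'time': np.float64(0.0), 'joint_positions': array([ 1.334,  0.322, -0.07 ,  1.452,  0.023,  1.371, -0.057]), 'qd': array([ 0.   , -0.   ,  0.001, -0.003, -0.001, -0.   , -0.001]), 'joint_torque': array([  0.   , -49.129,  -0.404, -31.253,  -0.064,   0.044,   0.   ]), 'position': array([ 0.161, -0.629,  0.221]), 'tool_rot': array([-3.115, -0.393,  0.001]), 'ft_force': array([0.539, 0.617, 0.009]), 'torque': array([-0.014, -0.038,  0.009]), 'grip_force': np.float64(0.0), 'grip_width': np.float64(1.002)}
top [[454.6511   0.     279.1282]
 [  0.     454.6511 212.4018]
 [  0.       0.       1.    ]] [[-0.0289 -0.9995  0.0142]
 [-0.9957  0.0276 -0.0886]
 [ 0.0881 -0.0167 -0.996 ]] [-0.0809  0.4536  1.1043]
side [[523.5474   0.     277.0619]
 [  0.     523.5474 216.2219]
 [  0.       0.       1.    ]] [[-0.9848 -0.1735 -0.0032]
 [-0.1219  0.7051 -0.6986]
 [ 0.1234 -0.6876 -0.7155]] [0.4152 0.1607 1.4228]
```

View pics/top0.png

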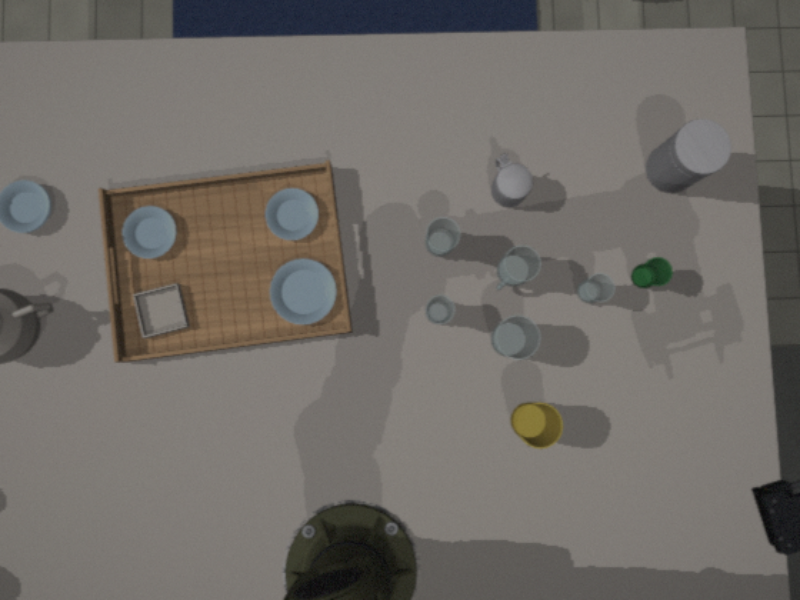

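View pics/side0.png

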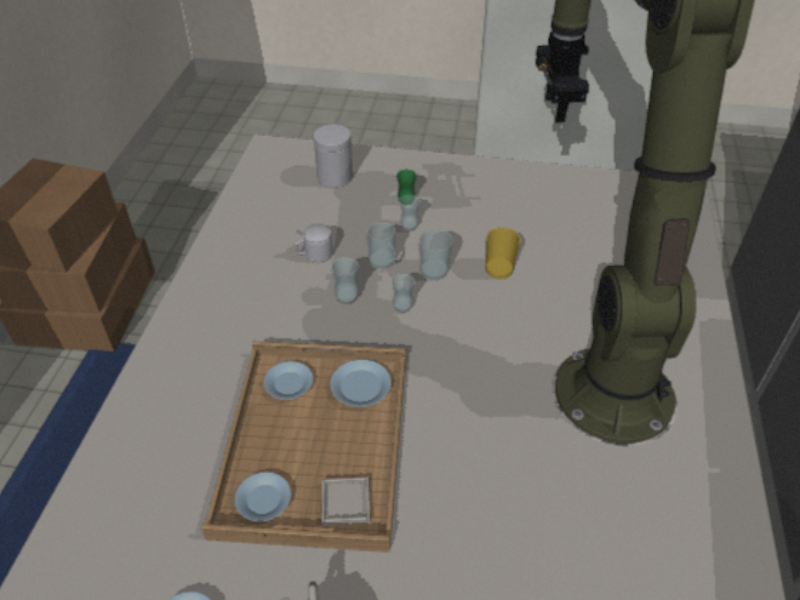

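The top picture (800×600) shows these items:
- Small saucers at (150,232) and (292,213), the large saucer at (303,291), and the dish at (161,310).
- Waisted glasses at (440,238), which looks large, and at (440,310) and (595,290), which look small.
- Mug at (519,265), tumbler at (516,338), green decoy at (651,272) and yellow decoy at (537,425).
- Sugar pot at (512,183), with its handle towards (502,160).

Next I'll enlarge both views to confirm.

```bash
python3 - <<'E'
import cv2,numpy as np
p=np.load("top_p.npy");q=np.load("side_p.npy")
def crop(im,x,y,w,h,k,n,st=20):
    c=cv2.resize(im[y:y+h,x:x+w],None,fx=k,fy=k,interpolation=cv2.INTER_CUBIC)
    c=cv2.convertScaleAbs(c,alpha=1.5)
    for u in range((x//st+1)*st,x+w,st): cv2.putText(c,str(u),(int((u+.5-x)*k)-10,9),0,.35,(0,0,255),1);cv2.line(c,(int((u+.5-x)*k),10),(int((u+.5-x)*k),16),(0,0,255),1)
    for v in range((y//st+1)*st,y+h,st): cv2.putText(c,str(v),(0,int((v+.5-y)*k)+4),0,.35,(0,0,255),1);cv2.line(c,(24,int((v+.5-y)*k)),(30,int((v+.5-y)*k)),(0,0,255),1)
    cv2.imwrite(f"pics/{n}.png",c)
crop(p,285,95,195,150,4,"topc");crop(q,200,110,155,115,5,"sidec")
E
```

```text
(no output)
```

View pics/topc.png

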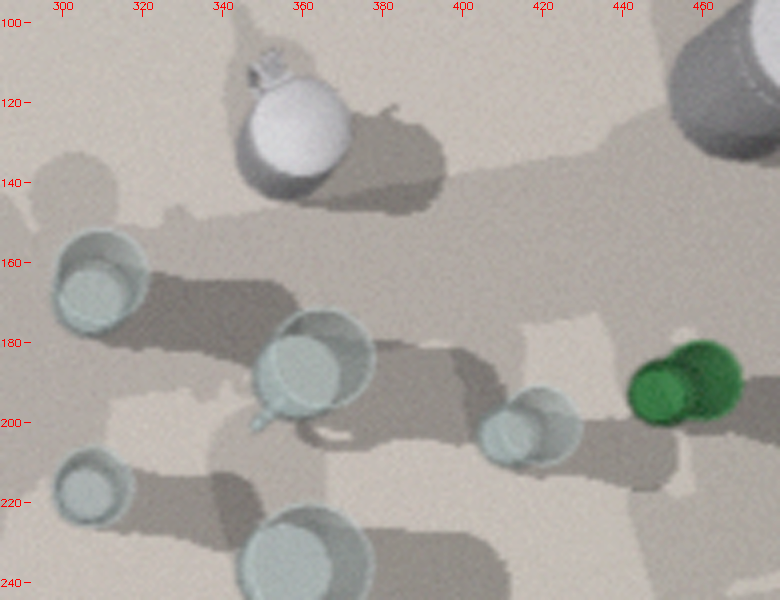

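View pics/sidec.png

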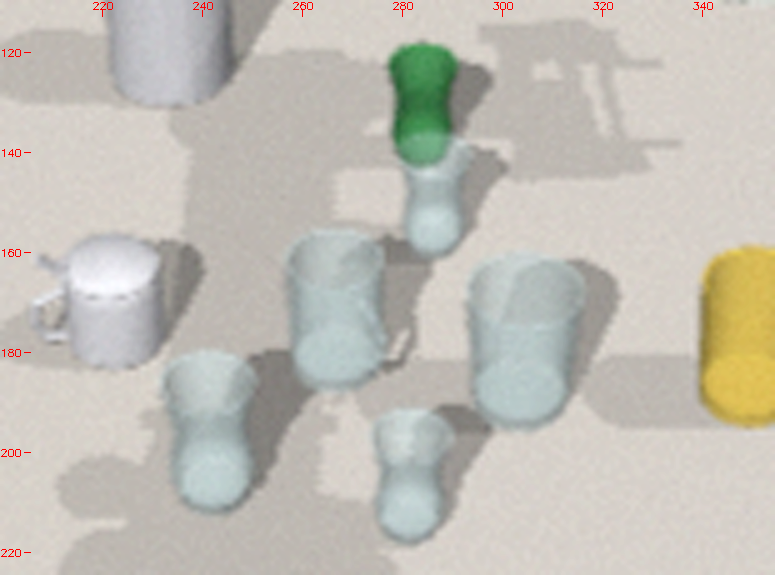

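Three clear glasses have a waist: (310,164) is the large one, with a rim of about 23 px, and (308,216) and (420,201) are small, at about 19 px. The clear ones without a waist are the mug (362,184, with handle) and the tumbler (361,237). Green (457,189) and yellow stay too. The pot's lid centre is at (360,126), with the handle towards (351,112).

```bash
cat > h.py <<'E'
import cv2,numpy as np
from bench import ctrl
np.set_printoptions(precision=4,suppress=True)
def cam(n):
    c=ctrl.camera_info(n);return c["intrinsics"],c["R"],c["t"]
def ray(c,uv):
    K,R,t=c;return -R.T@t,R.T@np.linalg.solve(K,[uv[0],uv[1],1.])
def tri(c1,a,c2,b):
    P=[c[0]@np.c_[c[1],c[2]] for c in(c1,c2)]
    X=cv2.triangulatePoints(P[0],P[1],np.array(a,float).reshape(2,1),np.array(b,float).reshape(2,1));return (X[:3]/X[3]).ravel()
def onz(c,uv,z):
    o,d=ray(c,uv);return o+d*(z-o[2])/d[2]
def proj(c,X):
    x=c[0]@(c[1]@X+c[2]);return x[:2]/x[2]
E
python3 - <<'E'
from h import *
T,S=cam("top"),cam("side")
for n,a,b,z in[("large rim",(310,164),(241.5,185),.092),("smA rim",(308.3,215.7),(282.5,196),.076),("smB rim",(420,201),(287.5,141),.076),("pot lid",(360,126.5),(222,163),.066),
 ("smA foot",(305.8,217.2),(281.5,212),.003),("smB foot",(411.8,203.5),(286,155),.003),("large foot",(307.5,169),(242,205),.003)]:
    print(n,tri(T,a,S,b),onz(T,a,z),onz(S,b,z))
for n,a in[("pot lever",(351,113)),("mug rim",(365,183)),("tumbler rim",(361,237)),("green rim",(460,190)),("caddy",(490,103))]: print(n,onz(T,a,{"p":.078,"m":.088,"t":.092,"g":.076,"c":.128}[n[0]]))
# saucers
out={}
for n,c in(("top",T),("side",S)):
    p=np.load(n+"_p.npy");d=np.load(n+".npy");h=cv2.cvtColor(p,cv2.COLOR_BGR2HSV)
    m=((h[...,0]>92)&(h[...,0]<125)&(h[...,1]>55)&(h[...,2]>80)).astype(np.uint8)
    k,l,st,ce=cv2.connectedComponentsWithStats(m)
    cs,_=cv2.findContours(m,0,1)
    for q in cs:
        if cv2.contourArea(q)>300:
            e=cv2.fitEllipse(q);dd=d[int(e[0][1]),int(e[0][0])]
            print(n,np.round(e,1).tolist() if 0 else (np.round(e[0],1),np.round(e[1],1)),onz(c,e[0],.023), "depth pt",ray(c,e[0])[0]+ray(c,e[0])[1]*dd)
for k,uv in dict(c1=(230,115),c2=(244,232)).items(): print(k,onz(T,uv,.035))
E
```

```text
large rim [ 0.5566 -0.1677  0.0949] [ 0.5566 -0.168   0.092 ] [ 0.5579 -0.1709  0.092 ]
smA rim [ 0.4349 -0.1613  0.0763] [ 0.4366 -0.1612  0.076 ] [ 0.4337 -0.1616  0.076 ]
smB rim [ 0.4632 -0.4287  0.0712] [ 0.4641 -0.427   0.076 ] [ 0.4611 -0.4226  0.076 ]
pot lid [ 0.6517 -0.296   0.0598] [ 0.6505 -0.2947  0.066 ] [ 0.649  -0.2888  0.066 ]
smA foot [ 0.4371 -0.1602  0.0105] [ 0.4388 -0.1607  0.003 ] [ 0.4374 -0.1675  0.003 ]
smB foot [ 0.4657 -0.4267  0.0133] [ 0.466 -0.43   0.003] [ 0.4681 -0.4393  0.003 ]
large foot [ 0.5599 -0.1684  0.0114] [ 0.5612 -0.1692  0.003 ] [ 0.5623 -0.1767  0.003 ]
pot lever [ 0.6807 -0.2721  0.078 ]
mug rim [ 0.5088 -0.2959  0.088 ]
tumbler rim [ 0.3825 -0.2801  0.092 ]
green rim [ 0.4878 -0.524   0.076 ]
caddy [ 0.681  -0.5845  0.128 ]
c1 [0.6963 0.0216 0.035 ]
c2 [ 0.4045 -0.0067  0.035 ]
```

```bash
python3 - <<'E'
from h import *
T,S=cam("top"),cam("side")
for n,c in(("top",T),("side",S)):
    p=np.load(n+"_p.npy");d=np.load(n+".npy");h=cv2.cvtColor(p,cv2.COLOR_BGR2HSV)
    px=(204,150) if n=="top" else(202,267)
    print(h[px[1],px[0]])
    m=((p[...,0].astype(int)-p[...,2])>18).astype(np.uint8)
    m=cv2.morphologyEx(m,cv2.MORPH_OPEN,np.ones((3,3)))
    for q in cv2.findContours(m,0,1)[0]:
        if 300<cv2.contourArea(q)<8000:
            e=cv2.fitEllipse(q);dd=d[int(e[0][1]),int(e[0][0])];o,r=ray(c,e[0])
            print(n,np.round(e[0],1),np.round(e[1],1),onz(c,e[0],.023),"depth pt",o+r*dd)
    # tray plan from depth: edges
T_=T
d=np.load("top.npy")
# all four tray outer corners, read from 800px picture
for uv in((102,190),(330,162),(350,332),(118,360)): print(onz(T,np.array(uv)*.7,.035))
E
```

```text
[100  43 136]
top [212.2 203. ] [37.6 44.7] [0.4788 0.0708 0.023 ] depth pt [0.4796 0.0717 0.0159]
top [106.5 161.6] [26.3 36. ] [0.5891 0.3307 0.023 ] depth pt [0.5918 0.3352 0.0106]
top [204.8 149.1] [28.3 34.6] [0.6145 0.087  0.023 ] depth pt [0.6167 0.0884 0.0137]
top [ 18.6 143.9] [25.5 35.6] [0.6394 0.548  0.023 ] depth pt [0.6416 0.5526 0.0146]
top [218.5  11.5] [ 24.1 426.4] [0.9724 0.0469 0.023 ] depth pt [ 1.3948  0.1298 -0.7382]
[102  48 150]
side [183.7 346.2] [29.8 38.3] [0.5884 0.336  0.023 ] depth pt [0.5919 0.3298 0.0116]
side [201.6 264.7] [22.2 32.9] [0.6141 0.0879 0.023 ] depth pt [0.6177 0.0795 0.0121]
side [252.1 267. ] [29.6 40.8] [0.4774 0.0719 0.023 ] depth pt [0.4802 0.0609 0.0089]
side [ 36.4 316.2] [ 31.6 211.4] [0.9761 0.3179 0.023 ] depth pt [ 1.4736 -0.1079 -0.7396]
[0.6605 0.4128 0.035 ]
[0.7003 0.0191 0.035 ]
[ 0.4034 -0.0091  0.035 ]
[0.3673 0.3827 0.035 ]
```

```bash
cat >> h.py <<'E'
from scipy.spatial.transform import Rotation as Ro
def go(x,y,z,psi=None):
    s=ctrl.get_state();R=Ro.from_rotvec(s["tool_rot"]).as_matrix();p=np.array(s["position"])
    a=np.degrees(np.arctan2(R[1,0],R[0,0]))
    print("t",s["time"],"p",p,"psi",a,"tilt",np.degrees(np.arccos(-R[2,2])),"w",s["grip_width"]*.087,"gf",s["grip_force"],"F",s["ft_force"])
    if psi is not None: R=Ro.from_euler("z",psi,degrees=True).as_matrix()@np.diag([1.,-1,-1]);print("turn z",a-psi)
    print("tool shift",R.T@(np.array([x,y,z])-p))
E
python3 -m handwheel '[[0.087,0,0,0,0,0,10.5],[0.087,0,0,0,0,0,10.5],[0.087,0,0,0,0,0,10.5],[0.087,0,0,0,0,0,10.5],[0.087,0.0219,-0.0399,0,0,0,0],[0.087,0.0219,-0.0399,0,0,0,0],[0.087,0.0219,-0.0399,0,0,0,0],[0.087,0.0219,-0.0399,0,0,0,0],[0.087,0.0219,-0.0399,0,0,0,0],[0.087,0.0219,-0.0399,0,0,0,0],[0.087,0.0219,-0.0399,0,0,0,0],[0.087,0.0219,-0.0399,0,0,0,0]]' 20
python3 - <<'E'
from h import *
go(.464,-.428,.12)
w=cam("wrist");print(w,"campos",-w[1].T@w[2])
p,d=ctrl.get_image("wrist");cv2.imwrite("pics/w1.png",p);np.save("w1d.npy",d)
E
```

```text
time: 1.6
position: [0.4654, -0.4271, 0.222]
tool_rot: [-3.05, 0.75, 0.001]
ft_force: [0.4, -0.1, -0.3]
grip_width: 0.997
grip_force: 0.0
t 1.6 p [ 0.4654 -0.4271  0.222 ] psi -27.63553164586653 tilt 0.04735449150925299 w 0.0867738005619693 gf 0.0 F [ 0.409  -0.086  -0.2747]
tool shift [-0.0007  0.0015  0.102 ]
(array([[374.6028,   0.    , 281.7017],
       [  0.    , 374.6028, 210.1602],
       [  0.    ,   0.    ,   1.    ]]), array([[-0.464 , -0.8858, -0.    ],
       [-0.8568,  0.4488,  0.2541],
       [-0.2251,  0.1179, -0.9672]]), array([-0.1625,  0.5596,  0.5449])) campos [ 0.5266 -0.4594  0.3848]
```

View pics/w1.png

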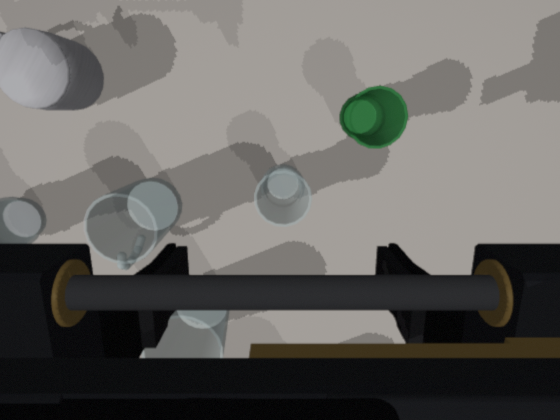

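The wrist picture shows the clear waisted glass with its rim at (282.5,197) and foot at about (283,184). The green one is at (374,117).

```bash
python3 - <<'E'
from h import *
w=cam("wrist");T=cam("top")
print(onz(w,(282.5,197),.076),tri(w,(282.5,197),T,(420,201)))
for z in(0,.003,.02): print(onz(w,(283,184),z))
print("green",onz(w,(376,117),.076))
E
```

```text
[ 0.4724 -0.4205  0.076 ] [ 0.4674 -0.4242  0.0775]
[ 0.4696 -0.4193  0.    ]
[ 0.4701 -0.4196  0.003 ]
[ 0.4729 -0.4211  0.02  ]
green [ 0.4967 -0.5169  0.076 ]
```

```bash
python3 - <<'E'
from h import *
T=cam("top")
R=np.array([[-0.464 , -0.8858, -0.    ],[-0.8568,  0.4488,  0.2541],[-0.2251,  0.1179, -0.9672]]);w=(cam("wrist")[0],R,np.array([-0.1625,  0.5596,  0.5449]))
go(.464,-.428,.12)
print(onz(w,(282.5,197),.076),tri(w,(282.5,197),T,(420,201)),onz(w,(283,184),.003),onz(w,(376,117),.076))
E
```

```text
t 1.65 p [ 0.4724 -0.4206  0.2219] psi -27.09299695142166 tilt 0.35224729638138436 w 0.08711316605740527 gf 0.0 F [4.7565 3.4235 0.4071]
tool shift [-0.0043  0.0111  0.1018]
[ 0.4647 -0.4276  0.076 ] [ 0.4643 -0.4275  0.0746] [ 0.462 -0.427  0.003] [ 0.4881 -0.5243  0.076 ]
```

```bash
python3 -m handwheel '[[0.087,0,0,0,0,0,0],[0.087,0,0,0,0,0,0],[0.087,0,0,0.035,0,0,0],[0.087,0,0,0.035,0,0,0],[0.087,0,0,0.03,0,0,0],[0.087,0,0,0.03,0,0,0],[0.087,0,0,0.02,0,0,0],[0.087,0,0,0.02,0,0,0],[0.087,0,0,0.02,0,0,0],[0.087,0,0,0,0,0,0],[0.087,0,0,0,0,0,0],[0.087,0,0,0,0,0,0]]' 15; python3 -c "
from h import *
go(.4645,-.4275,.031)"
```

```text
time: 3.15
position: [0.4653, -0.4287, 0.0337]
tool_rot: [3.05, -0.75, 0.003]
ft_force: [0.1, 0.1, 0.0]
grip_width: 0.999
grip_force: 0.0
t 3.15 p [ 0.4653 -0.4287  0.0337] psi -27.622447254658248 tilt 0.11821980434625086 w 0.0869365724546353 gf 0.0 F [0.1444 0.1408 0.0299]
tool shift [-0.0012 -0.0007  0.0027]
```

Grip it, then lift a little.

```bash
python3 -m handwheel '[[0.087,-0.001,0,0.0025,0,0,0],[0.02,0,0,0,0,0,0],[0.02,0,0,0,0,0,0],[0.02,0,0,0,0,0,0],[0.02,0,0,0,0,0,0],[0.02,0,0,0,0,0,0],[0.02,0,0,0,0,0,0],[0.02,0,0,0,0,0,0]]' 12; python3 -m handwheel '[[0.02,0,0,-0.01,0,0,0],[0.02,0,0,-0.03,0,0,0],[0.02,0,0,-0.045,0,0,0],[0.02,0,0,-0.045,0,0,0],[0.02,0,0,-0.04,0,0,0],[0.02,0,0,-0.02,0,0,0],[0.02,0,0,0,0,0,0],[0.02,0,0,0,0,0,0]]' ; python3 -c "
from h import *
go(.614,.0875,.22)"
```

```text
time: 4.15
position: [0.4638, -0.4276, 0.0301]
tool_rot: [-3.051, 0.75, -0.0]
ft_force: [-0.2, 0.4, 0.1]
grip_width: 0.561
grip_force: 12.0
time: 5.15
position: [0.4628, -0.4271, 0.2179]
tool_rot: [-3.049, 0.75, 0.005]
ft_force: [0.2, 0.5, -2.3]
grip_width: 0.56
grip_force: 12.0
t 5.15 p [ 0.4628 -0.4271  0.2179] psi -27.629391706882735 tilt 0.19256463610257454 w 0.048714669275307376 gf 11.99999435688369 F [ 0.192   0.467  -2.2696]
tool shift [-0.1047 -0.526  -0.0014]
```

```bash
python3 -m handwheel '[[0.02,-0.005,-0.026,0,0,0,0],[0.02,-0.01,-0.05,0,0,0,0],[0.02,-0.01,-0.05,0,0,0,0],[0.02,-0.01,-0.05,0,0,0,0],[0.02,-0.01,-0.05,0,0,0,0],[0.02,-0.01,-0.05,0,0,0,0],[0.02,-0.01,-0.05,0,0,0,0],[0.02,-0.01,-0.05,0,0,0,0],[0.02,-0.01,-0.05,0,0,0,0],[0.02,-0.01,-0.05,0,0,0,0],[0.02,-0.007,-0.035,0,0,0,0],[0.02,-0.003,-0.015,0,0,0,0]]';python3 -m handwheel '[[0.02,0,0,0,0,0,0],[0.02,0,0,0,0,0,0],[0.02,0,0,0,0,0,0],[0.02,0,0,0,0,0,0]]'; python3 - <<'E'
from h import *
go(.614,.0875,.044)
print(cam("wrist"))
w=cam("wrist");p,d=ctrl.get_image("wrist");q,_=ctrl.get_image("side")
import pickle;pickle.dump((w,p,d),open("w2.pkl","wb"))
a=cv2.resize(q[150:330,140:320],(600,600),interpolation=cv2.INTER_CUBIC);cv2.imwrite("pics/w2.png",np.hstack([cv2.resize(p,(400,300)),cv2.resize(a,(300,300))]))
E
```

```text
time: 6.65
position: [0.6136, 0.0897, 0.2178]
tool_rot: [3.052, -0.744, -0.006]
ft_force: [-0.2, -0.4, -0.2]
grip_width: 0.556
grip_force: 12.0
time: 7.15
position: [0.6146, 0.0858, 0.2202]
tool_rot: [3.05, -0.753, 0.001]
ft_force: [0.0, 0.1, -1.8]
grip_width: 0.564
grip_force: 12.0
t 7.15 p [0.6146 0.0858 0.2202] psi -27.728157596860097 tilt 0.03591901383402413 w 0.049056147610397574 gf 12.000001750420779 F [ 0.0206  0.1242 -1.807 ]
tool shift [-0.0014 -0.0013  0.1762]
(array([[374.6028,   0.    , 281.7017],
       [  0.    , 374.6028, 210.1602],
       [  0.    ,   0.    ,   1.    ]]), array([[-0.4655, -0.8851,  0.0004],
       [-0.8562,  0.4504,  0.2529],
       [-0.224 ,  0.1174, -0.9675]]), array([0.3617, 0.4575, 0.5156]))
```

View pics/w2.png

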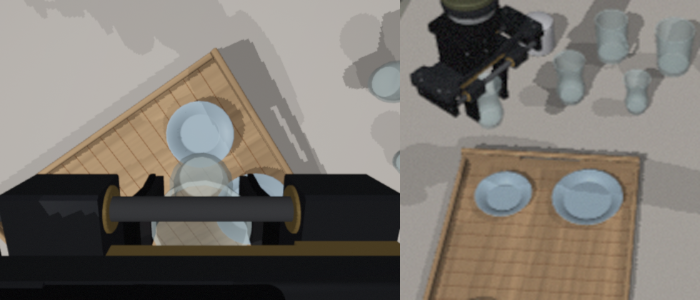

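The wrist half shows the saucer rim centred at (200,134.5), which is (280,188.3) in full pixels, and the held glass upright.

```bash
python3 - <<'E'
from h import *
import pickle
w,p,d=pickle.load(open("w2.pkl","rb"))
print(onz(w,(280,188.3),.023),onz(w,(280,183),.013),tri(w,(280,188.3),cam("top"),(204.8,149.1)))
# depth of saucer well
for uv in((280,165),(280,150),(265,180)):
    o,r=ray(w,uv);print(uv,o+r*d[uv[1],uv[0]])
go(.614,.0875,.044)
# held glass outline width/extent in the wrist image near foot
E
```

```text
[0.6126 0.0884 0.023 ] [0.6157 0.0868 0.013 ] [0.6135 0.0871 0.0272]
(280, 165) [0.6316 0.0784 0.0126]
(280, 150) [0.6454 0.0711 0.0211]
(265, 180) [0.6255 0.0985 0.0144]
t 7.25 p [0.6146 0.0864 0.2202] psi -27.681946797889633 tilt 0.025228740162873284 w 0.04865462033595242 gf 12.000018259277567 F [-0.3293 -0.2747 -1.1641]
tool shift [-0.0011 -0.0007  0.1762]
```

```bash
python3 -m handwheel '[[0.02,-0.001,-0.001,0.02,0,0,0],[0.02,0,0,0.035,0,0,0],[0.02,0,0,0.035,0,0,0],[0.02,0,0,0.03,0,0,0],[0.02,0,0,0.025,0,0,0],[0.02,0,0,0.015,0,0,0],[0.02,0,0,0.008,0,0,0],[0.02,0,0,0.002,0,0,0],[0.02,0,0,0,0,0,0],[0.02,0,0,0,0,0,0],[0.02,0,0,0,0,0,0]]';python3 -m handwheel '[[0.02,0,0,0.002,0,0,0],[0.02,0,0,0,0,0,0]]'; python3 -m handwheel '[[0.02,0,0,0.0015,0,0,0],[0.02,0,0,0,0,0,0]]';  python3 -c "
from h import *
go(.6135,.0875,.043)"
```

```text
time: 8.62
position: [0.6145, 0.0884, 0.0506]
tool_rot: [-3.051, 0.75, -0.002]
ft_force: [-0.9, -0.5, -0.9]
grip_width: 0.561
grip_force: 12.0
time: 8.88
position: [0.614, 0.0883, 0.0478]
tool_rot: [3.05, -0.75, -0.0]
ft_force: [-0.5, 0.1, -0.8]
grip_width: 0.56
grip_force: 12.0
time: 9.12
position: [0.614, 0.0884, 0.0463]
tool_rot: [3.051, -0.75, -0.001]
ft_force: [-0.3, 0.8, -0.8]
grip_width: 0.556
grip_force: 12.0
t 9.125 p [0.614  0.0884 0.0463] psi -27.62524862196961 tilt 0.02142925445664229 w 0.048395844458247565 gf 11.999975357903168 F [-0.3024  0.7721 -0.7565]
tool shift [-0.      0.001   0.0033]
```

```bash
python3 -m handwheel '[[0.02,0,0,0.0015,0,0,0],[0.02,0,0,0,0,0,0]]';python3 -m handwheel '[[0.02,0,0.001,0.0012,0,0,0],[0.02,0,0,0,0,0,0]]'; python3 -m handwheel '[[0.02,0,0,0.001,0,0,0],[0.02,0,0,0,0,0,0]]'
```

```text
time: 9.38
position: [0.614, 0.0883, 0.0448]
tool_rot: [3.051, -0.75, -0.0]
ft_force: [0.7, -0.1, -0.5]
grip_width: 0.562
grip_force: 12.0
time: 9.62
position: [0.6135, 0.0873, 0.0437]
tool_rot: [3.05, -0.75, -0.0]
ft_force: [0.5, -0.3, -1.2]
grip_width: 0.556
grip_force: 12.0
time: 9.88
position: [0.6139, 0.0875, 0.043]
tool_rot: [3.051, -0.75, 0.001]
ft_force: [0.2, 0.3, 0.9]
grip_width: 0.557
grip_force: 12.0
```

```bash
python3 -m handwheel '[[0.053,0,0,0,0,0,0],[0.06,0,0,0,0,0,0],[0.075,0,0,0,0,0,0],[0.087,0,0,0,0,0,0],[0.087,0,0,0,0,0,0],[0.087,0,0,-0.01,0,0,0],[0.087,0,0,-0.025,0,0,0],[0.087,0,0,-0.045,0,0,0],[0.087,0,0,-0.05,0,0,0],[0.087,0,0,-0.04,0,0,0],[0.087,0,0,0,0,0,0],[0.087,0,0,0,0,0,0]]'; python3 - <<'E'
from h import *
go(.4365,-.161,.213)
q,_=ctrl.get_image("side");t,_=ctrl.get_image("top")
cv2.imwrite("pics/s3.png",np.hstack([cv2.resize(t[110:250,140:280],(400,400),interpolation=cv2.INTER_CUBIC),cv2.resize(q[220:320,160:260],(400,400),interpolation=cv2.INTER_CUBIC)]))
E
```

```text
time: 11.38
position: [0.6134, 0.0874, 0.2127]
tool_rot: [3.05, -0.75, -0.0]
ft_force: [0.7, 0.5, -1.3]
grip_width: 0.996
grip_force: 0.0
t 11.375 p [0.6134 0.0874 0.2127] psi -27.628822541580647 tilt 0.024702166157858696 w 0.08669350005428392 gf 0.0 F [ 0.7184  0.5191 -1.3144]
tool shift [-0.0415  0.3021 -0.0001]
```

View pics/s3.png

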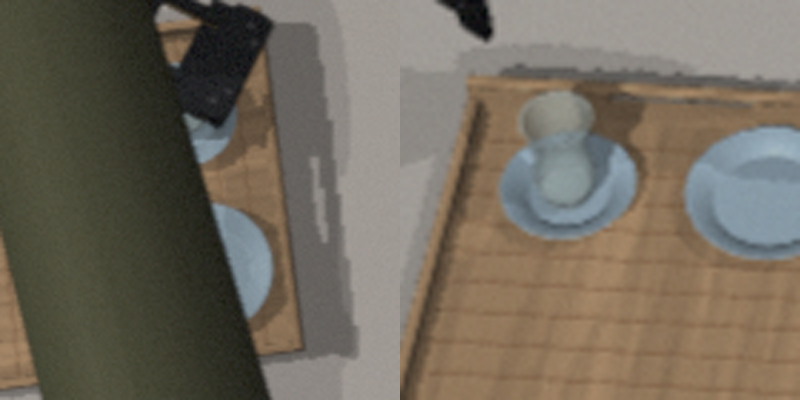

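```bash
python3 -m handwheel '[[0.087,-0.003,0.02,0,0,0,0],[0.087,-0.007,0.05,0,0,0,0],[0.087,-0.007,0.05,0,0,0,0],[0.087,-0.007,0.05,0,0,0,0],[0.087,-0.007,0.05,0,0,0,0],[0.087,-0.007,0.05,0,0,0,0],[0.087,-0.003,0.022,0,0,0,0],[0.087,0,0.01,0,0,0,0],[0.087,0,0,0,0,0,0],[0.087,0,0,0,0,0,0],[0.087,0,0,0,0,0,0],[0.087,0,0,0,0,0,0]]'; python3 - <<'E'
from h import *
go(.4365,-.1612,.031)
w=cam("wrist");p,d=ctrl.get_image("wrist")
cv2.imwrite("pics/w4.png",p)
# predicted rim centre pixel & extents
for X in((.4365,-.1612,.076),(.4365,-.1612,0),(.557,-.1685,.092)): print(proj(w,np.array(X)))
import pickle;pickle.dump((w,p,d),open("w4.pkl","wb"))
E
```

```text
time: 12.98
position: [0.4376, -0.1604, 0.2127]
tool_rot: [-3.051, 0.748, 0.0]
ft_force: [-0.3, -0.0, 0.3]
grip_width: 1.001
grip_force: 0.0
t 12.975 p [ 0.4376 -0.1604  0.2127] psi -27.552765178024337 tilt 0.01331490922124035 w 0.08705277429691717 gf 0.0 F [-0.2619 -0.0019  0.3256]
tool shift [-0.0006  0.0012  0.1817]
[282.9621 199.8681]
[282.7222 182.9059]
[213.2395  52.6737]
```

View pics/w4.png

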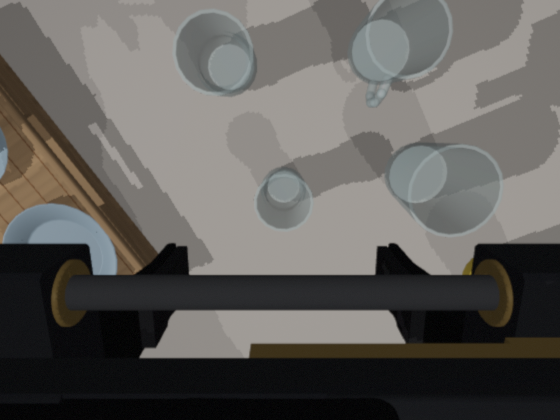

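The wrist picture shows the small glass rim at (284.5,202), about 2 mm from the prediction. The large glass rim is at (214,53), as predicted.

```bash
python3 -m handwheel '[[0.087,-0.0025,0.002,0.02,0,0,0],[0.087,0,0,0.035,0,0,0],[0.087,0,0,0.035,0,0,0],[0.087,0,0,0.03,0,0,0],[0.087,0,0,0.025,0,0,0],[0.087,0,0,0.02,0,0,0],[0.087,0,0,0.0115,0,0,0],[0.087,0,0,0.005,0,0,0],[0.087,0,0,0,0,0,0],[0.087,0,0,0,0,0,0]]' 12;  python3 -m handwheel '[[0.087,0,0,0,0,0,0],[0.02,0,0,0,0,0,0],[0.02,0,0,0,0,0,0],[0.02,0,0,0,0,0,0],[0.02,0,0,0,0,0,0],[0.02,0,0,0,0,0,0],[0.02,0,0,0,0,0,0],[0.02,0,0,0,0,0,0]]' 12; python3 -c "
from h import *
go(.436,-.162,.031)"
```

```text
time: 14.28
position: [0.4348, -0.1619, 0.0321]
tool_rot: [3.05, -0.75, 0.002]
ft_force: [0.3, -1.4, 0.1]
grip_width: 1.001
grip_force: 0.0
time: 15.28
position: [0.4342, -0.1616, 0.0313]
tool_rot: [3.051, -0.75, 0.0]
ft_force: [-0.1, 1.1, 0.5]
grip_width: 0.552
grip_force: 12.0
t 15.275 p [ 0.4342 -0.1616  0.0313] psi -27.62643561045392 tilt 0.001553467836931364 w 0.04805109401119766 gf 12.000024644366931 F [-0.0891  1.1249  0.5221]
tool shift [ 0.0018 -0.0005  0.0003]
```

```bash
python3 -m handwheel '[[0.02,0,0,-0.01,0,0,0],[0.02,0,0,-0.03,0,0,0],[0.02,0,0,-0.045,0,0,0],[0.02,0,0,-0.045,0,0,0],[0.02,0,0,-0.04,0,0,0],[0.02,0,0,-0.02,0,0,0],[0.02,0,0,0,0,0,0]]' ; python3 -m handwheel '[[0.02,-0.0046,-0.0255,0,0,0,0],[0.02,-0.0088,-0.049,0,0,0,0],[0.02,-0.0088,-0.049,0,0,0,0],[0.02,-0.0088,-0.049,0,0,0,0],[0.02,-0.0088,-0.049,0,0,0,0],[0.02,-0.0088,-0.049,0,0,0,0],[0.02,-0.0088,-0.049,0,0,0,0],[0.02,-0.0088,-0.049,0,0,0,0],[0.02,-0.0088,-0.049,0,0,0,0],[0.02,-0.0088,-0.049,0,0,0,0],[0.02,-0.006,-0.031,0,0,0,0],[0.02,-0.0024,-0.013,0,0,0,0]]';python3 -m handwheel '[[0.02,0,0,0,0,0,0],[0.02,0,0,0,0,0,0],[0.02,0,0,0,0,0,0],[0.02,0,0,0,0,0,0]]'; python3 - <<'E'
from h import *
go(.589,.333,.044)
w=cam("wrist");p,d=ctrl.get_image("wrist")
import pickle;pickle.dump((w,p,d),open("w5.pkl","wb"));cv2.imwrite("pics/w5.png",p)
for r in(.047,.0275):
  z=.023 if r>.04 else .013
  P=np.array([proj(w,np.array([.589+r*np.cos(a),.333+r*np.sin(a),z])) for a in np.arange(0,6.3,.1)]);print(P.min(0),P.max(0))
E
```

```text
time: 16.15
position: [0.4352, -0.162, 0.2234]
tool_rot: [3.05, -0.75, 0.006]
ft_force: [0.7, 1.7, -1.7]
grip_width: 0.549
grip_force: 12.0
time: 17.65
position: [0.5876, 0.3363, 0.2188]
tool_rot: [3.051, -0.744, -0.004]
ft_force: [-0.3, -1.1, -1.6]
grip_width: 0.546
grip_force: 12.0
time: 18.15
position: [0.5896, 0.3323, 0.2215]
tool_rot: [3.05, -0.753, 0.0]
ft_force: [-0.3, 0.6, -0.7]
grip_width: 0.544
grip_force: 12.0
t 18.15 p [0.5896 0.3323 0.2215] psi -27.719860747176597 tilt 0.0064663704530526795 w 0.04734696596859308 gf 11.99988691310864 F [-0.2963  0.6183 -0.7232]
tool shift [-0.0009 -0.0004  0.1775]
[233.1449 137.0983] [329.0103 231.5109]
[253.7602 156.5253] [308.3992 210.3797]
```

View pics/w5.png

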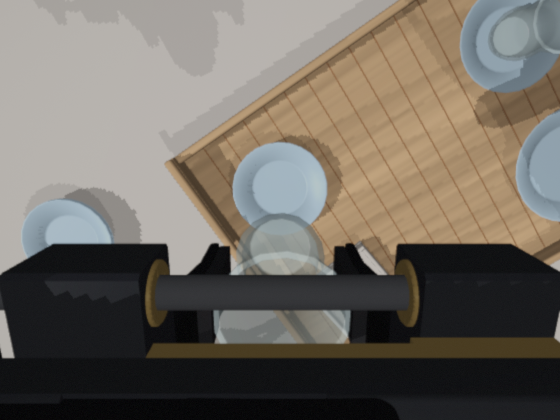

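```bash
python3 - <<'E'
from h import *
import pickle
from scipy.optimize import least_squares
def rim(w,p,c,r=.047):
    b=p[...,0].astype(int)-p[...,2]
    K,R,t=w
    m=cv2.morphologyEx((b>6).astype(np.uint8),cv2.MORPH_OPEN,np.ones((5,5)))
    k,l,s,ce=cv2.connectedComponentsWithStats(m)
    u=proj(w,np.array([*c,.013]));q=(l==l[int(u[1])-10,int(u[0])]).astype(np.uint8)
    ct=max(cv2.findContours(q,0,1)[0],key=len)[:,0]
    pts=np.array([onz(w,x,.023) for x in ct.astype(float)])[:,:2]
    f=lambda v:np.hypot(*(pts-v).T)-r
    s=least_squares(f,c,loss="cauchy",f_scale=.001);print(s.x,np.median(abs(f(s.x))),(abs(f(s.x))<.002).mean(),len(pts))
for n,c in(("w2",(.6135,.0875)),("w5",(.588,.334))):
    w,p,d=pickle.load(open(n+".pkl","rb"));rim(w,p,c)
T=(cam("top"),np.load("top_p.npy"));S=(cam("side"),np.load("side_p.npy"))
for c in((.6135,.0875),(.588,.334)): rim(*T,c);rim(*S,c)
rim(*T,(.478,.071),.058);rim(*S,(.478,.071),.058)
E
```

```text
[0.6112 0.0889] 0.0011252162345148572 0.8745247148288974 263
[0.5857 0.336 ] 0.001073028396342976 0.9429657794676806 263
[0.6154 0.0872] 0.002544225322438011 0.46078431372549017 102
[0.615 0.087] 0.0021200720335379925 0.5 84
[0.5893 0.3346] 0.002122409874422415 0.47572815533980584 103
[0.5862 0.3362] 0.002276757365935217 0.49504950495049505 101
[0.4776 0.0688] 0.0021427702781129515 0.47244094488188976 127
[0.4805 0.0722] 0.002803967823390017 0.40384615384615385 104
```

```bash
python3 -m handwheel '[[0.02,-0.0033,-0.0005,0.02,0,0,0],[0.02,0,0,0.035,0,0,0],[0.02,0,0,0.035,0,0,0],[0.02,0,0,0.03,0,0,0],[0.02,0,0,0.025,0,0,0],[0.02,0,0,0.015,0,0,0],[0.02,0,0,0.01,0,0,0],[0.02,0,0,0.003,0,0,0],[0.02,0,0,0,0,0,0],[0.02,0,0,0,0,0,0],[0.02,0,0,0,0,0,0]]';python3 -m handwheel '[[0.02,0,0,0.0015,0,0,0],[0.02,0,0,0,0,0,0]]'; python3 -c "
from h import *
go(.587,.3345,.0443)"
```

```text
time: 19.58
position: [0.5869, 0.3356, 0.049]
tool_rot: [-3.05, 0.75, -0.001]
ft_force: [0.3, -0.9, -0.6]
grip_width: 0.549
grip_force: 12.0
time: 19.82
position: [0.5864, 0.3353, 0.0467]
tool_rot: [3.05, -0.75, -0.0]
ft_force: [-0.3, 0.4, -0.9]
grip_width: 0.547
grip_force: 12.0
t 19.825 p [0.5864 0.3353 0.0467] psi -27.63012017599387 tilt 0.01796941619395647 w 0.04758569289398933 gf 12.00000467535574 F [-0.3372  0.3565 -0.8781]
tool shift [0.0009 0.0004 0.0024]
```

```bash
python3 -m handwheel '[[0.02,0,0,0.0012,0,0,0],[0.02,0,0,0,0,0,0]]';python3 -m handwheel '[[0.02,0,0,0.001,0,0,0],[0.02,0,0,0,0,0,0]]'; python3 -m handwheel '[[0.02,0,0,0.0008,0,0,0],[0.02,0,0,0,0,0,0]]'
```

```text
time: 20.08
position: [0.5864, 0.3353, 0.0454]
tool_rot: [3.05, -0.75, -0.0]
ft_force: [-0.8, 0.5, -0.5]
grip_width: 0.547
grip_force: 12.0
time: 20.32
position: [0.5865, 0.3354, 0.0445]
tool_rot: [3.051, -0.75, -0.0]
ft_force: [-0.1, 0.1, -1.7]
grip_width: 0.552
grip_force: 12.0
time: 20.58
position: [0.5868, 0.3354, 0.0443]
tool_rot: [-3.05, 0.75, -0.001]
ft_force: [-0.8, 0.3, 2.9]
grip_width: 0.547
grip_force: 12.0
```

```bash
python3 -m handwheel '[[0.053,0,0,0,0,0,0],[0.06,0,0,0,0,0,0],[0.075,0,0,0,0,0,0],[0.087,0,0,0,0,0,0],[0.087,0,0,0,0,0,0],[0.087,0,0,-0.01,0,0,0],[0.087,0,0,-0.025,0,0,0],[0.087,0,0,-0.045,0,0,0],[0.087,0,0,-0.05,0,0,0],[0.087,0,0,-0.04,0,0,0],[0.087,0,0,0,0,0,0]]'; python3 -m handwheel '[[0.087,0.0104,0.023,0,0,0,0],[0.087,0.0208,0.046,0,0,0,0],[0.087,0.0208,0.046,0,0,0,0],[0.087,0.0208,0.046,0,0,0,0],[0.087,0.0208,0.046,0,0,0,0],[0.087,0.0208,0.046,0,0,0,0],[0.087,0.0208,0.046,0,0,0,0],[0.087,0.0208,0.046,0,0,0,0],[0.087,0.0208,0.046,0,0,0,0],[0.087,0.0208,0.046,0,0,0,0],[0.087,0.01,0.0232,0,0,0,0],[0.087,0,0,0,0,0,0]]'; python3 -m handwheel '[[0.087,0,0,0,0,0,0],[0.087,0,0,0,0,0,0],[0.087,0,0,0,0,0,0]]'; python3 - <<'E'
from h import *
go(.557,-.1685,.047)
w=cam("wrist");p,d=ctrl.get_image("wrist");print(proj(w,np.array([.557,-.1685,.092])))
q,_=ctrl.get_image("side")
import pickle;pickle.dump((w,p,d),open("w6.pkl","wb"))
cv2.imwrite("pics/w6.png",np.hstack([p,cv2.resize(q[230:390,150:242],(240,420))]))
E
```

```text
time: 21.95
position: [0.5886, 0.3368, 0.2196]
tool_rot: [-3.045, 0.749, -0.01]
ft_force: [0.4, 0.4, 0.4]
grip_width: 0.999
grip_force: 0.0
time: 23.45
position: [0.5559, -0.1714, 0.2132]
tool_rot: [3.048, -0.757, -0.002]
ft_force: [0.1, 0.0, 0.1]
grip_width: 1.003
grip_force: 0.0
time: 23.82
position: [0.5573, -0.1673, 0.2138]
tool_rot: [-3.051, 0.747, 0.0]
ft_force: [-0.5, -0.6, 0.5]
grip_width: 0.999
grip_force: 0.0
t 23.825 p [ 0.5573 -0.1673  0.2138] psi -27.50639714693768 tilt 0.011997229061031135 w 0.0868833979141942 gf 0.0 F [-0.5145 -0.6428  0.5031]
tool shift [0.0003 0.0013 0.1668]
[283.0244 203.0486]
```

View pics/w6.png

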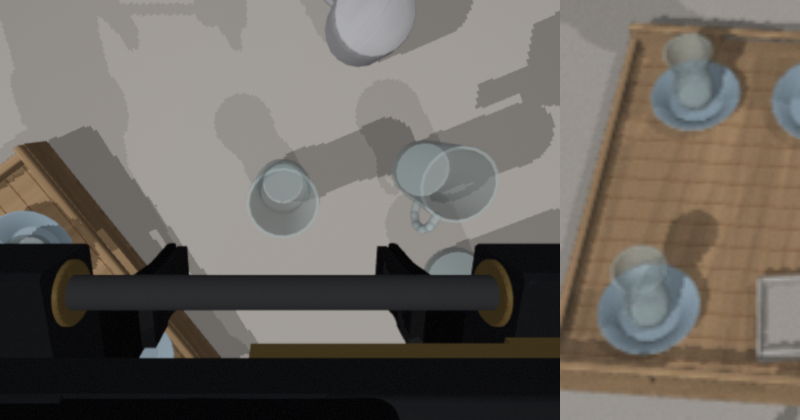

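The large glass's rim is at (283.5,203), as predicted. Both small glasses stand in their saucers.

```bash
python3 -m handwheel '[[0.087,0,0.001,0.02,0,0,0],[0.087,0,0,0.03,0,0,0],[0.087,0,0,0.03,0,0,0],[0.087,0,0,0.03,0,0,0],[0.087,0,0,0.025,0,0,0],[0.087,0,0,0.018,0,0,0],[0.087,0,0,0.01,0,0,0],[0.087,0,0,0.004,0,0,0],[0.087,0,0,0,0,0,0],[0.087,0,0,0,0,0,0],[0.087,0,0,0,0,0,0]]' 14;  python3 -m handwheel '[[0.087,0,0,0,0,0,0],[0.02,0,0,0,0,0,0],[0.02,0,0,0,0,0,0],[0.02,0,0,0,0,0,0],[0.02,0,0,0,0,0,0],[0.02,0,0,0,0,0,0],[0.02,0,0,0,0,0,0],[0.02,0,0,0,0,0,0]]' 14; python3 -m handwheel '[[0.02,0,0,-0.01,0,0,0],[0.02,0,0,-0.03,0,0,0],[0.02,0,0,-0.045,0,0,0],[0.02,0,0,-0.045,0,0,0],[0.02,0,0,-0.03,0,0,0],[0.02,0,0,-0.015,0,0,0],[0.02,0,0,0,0,0,0],[0.02,0,0,0,0,0,0],[0.02,0,0,0,0,0,0]]';python3 -c "
from h import *
go(.4785,.0705,.06)"
```

```text
time: 25.3
position: [0.557, -0.1697, 0.0475]
tool_rot: [3.051, -0.75, 0.002]
ft_force: [-0.6, 0.6, 0.4]
grip_width: 1.0
grip_force: 0.0
time: 26.3
position: [0.5567, -0.1694, 0.0468]
tool_rot: [-3.051, 0.75, -0.0]
ft_force: [-0.3, 1.1, 0.1]
grip_width: 0.646
grip_force: 14.0
time: 27.42
position: [0.5557, -0.1693, 0.2201]
tool_rot: [3.051, -0.75, -0.005]
ft_force: [-0.5, -0.5, -1.6]
grip_width: 0.639
grip_force: 14.0
t 27.425 p [ 0.5557 -0.1693  0.2201] psi -27.629945847352392 tilt 0.16772154125835004 w 0.055599887057033205 gf 13.999900947092101 F [-0.5041 -0.5379 -1.6418]
tool shift [-0.1792 -0.1768  0.1605]
```

```bash
python3 -m handwheel '[[0.02,-0.0152,-0.015,0,0,0,0],[0.02,-0.03,-0.03,0,0,0,0],[0.02,-0.03,-0.03,0,0,0,0],[0.02,-0.03,-0.03,0,0,0,0],[0.02,-0.03,-0.03,0,0,0,0],[0.02,-0.028,-0.028,0,0,0,0],[0.02,-0.016,-0.0138,0,0,0,0],[0.02,0,0,0,0,0,0],[0.02,0,0,0,0,0,0],[0.02,0,0,0,0,0,0],[0.02,0,0,0,0,0,0]]'; python3 - <<'E'
from h import *
go(.4785,.0705,.06)
w=cam("wrist");p,d=ctrl.get_image("wrist")
import pickle;pickle.dump((w,p,d),open("w7.pkl","wb"))
from scipy.optimize import least_squares
b=p[...,0].astype(int)-p[...,2]
m=cv2.morphologyEx((b>6).astype(np.uint8),cv2.MORPH_OPEN,np.ones((5,5)))
k,l,s,ce=cv2.connectedComponentsWithStats(m);u=proj(w,np.array([.4785,.0705,.013]));print(u)
q=(l==l[int(u[1])-15,int(u[0])]).astype(np.uint8);ct=max(cv2.findContours(q,0,1)[0],key=len)[:,0]
pts=np.array([onz(w,x,.023) for x in ct.astype(float)])[:,:2]
f=lambda v:np.hypot(*(pts-v).T)-.058
s=least_squares(f,(.4785,.0705),loss="cauchy",f_scale=.001);print(s.x,np.median(abs(f(s.x))),(abs(f(s.x))<.002).mean(),len(pts))
E
```

```text
time: 28.8
position: [0.48, 0.0694, 0.2217]
tool_rot: [3.05, -0.753, -0.0]
ft_force: [0.1, -0.2, -1.4]
grip_width: 0.637
grip_force: 14.0
t 28.8 p [0.48   0.0694 0.2217] psi -27.728239212969534 tilt 0.017124928714602507 w 0.05546138428608867 gf 13.999914351152256 F [ 0.0633 -0.2338 -1.4271]
tool shift [-0.0018 -0.0004  0.1617]
[281.1423 184.8423]
[0.4755 0.0723] 0.0010627936610030121 0.9537037037037037 324
```

```bash
python3 -m handwheel '[[0.02,-0.003,-0.0004,0.02,0,0,0],[0.02,0,0,0.03,0,0,0],[0.02,0,0,0.03,0,0,0],[0.02,0,0,0.03,0,0,0],[0.02,0,0,0.022,0,0,0],[0.02,0,0,0.014,0,0,0],[0.02,0,0,0.008,0,0,0],[0.02,0,0,0.003,0,0,0],[0.02,0,0,0,0,0,0],[0.02,0,0,0,0,0,0],[0.02,0,0,0,0,0,0]]';python3 -m handwheel '[[0.02,0,0,0.0015,0,0,0],[0.02,0,0,0,0,0,0]]'; python3 -c "
from h import *
go(.4773,.0713,.0598)"
```

```text
time: 30.22
position: [0.4777, 0.072, 0.0653]
tool_rot: [-3.05, 0.75, -0.001]
ft_force: [0.9, 0.0, -1.0]
grip_width: 0.639
grip_force: 14.0
time: 30.48
position: [0.4772, 0.0719, 0.0632]
tool_rot: [3.051, -0.75, -0.0]
ft_force: [-0.1, 0.2, -1.5]
grip_width: 0.634
grip_force: 14.0
t 30.475 p [0.4772 0.0719 0.0632] psi -27.625480647482025 tilt 0.014333245967141618 w 0.05518957952840496 gf 13.99993161787279 F [-0.1197  0.1964 -1.4729]
tool shift [0.0004 0.0005 0.0034]
```

```bash
for i in 1; do python3 -m handwheel '[[0.02,0,0,0.0015,0,0,0],[0.02,0,0,0,0,0,0]]'; done;python3 -m handwheel '[[0.02,0,0,0.0012,0,0,0],[0.02,0,0,0,0,0,0]]'; python3 -m handwheel '[[0.02,0,0,0.001,0,0,0],[0.02,0,0,0,0,0,0]]'
```

```text
time: 30.72
position: [0.4772, 0.0719, 0.0617]
tool_rot: [3.051, -0.75, -0.0]
ft_force: [-0.0, -0.7, -1.7]
grip_width: 0.643
grip_force: 14.0
time: 30.98
position: [0.4772, 0.0719, 0.0605]
tool_rot: [3.051, -0.75, -0.0]
ft_force: [-0.3, -0.0, -1.6]
grip_width: 0.644
grip_force: 14.0
time: 31.22
position: [0.4775, 0.072, 0.0598]
tool_rot: [-3.051, 0.75, -0.001]
ft_force: [-0.2, 0.4, -0.4]
grip_width: 0.645
grip_force: 14.0
```

```bash
python3 -m handwheel '[[0.02,0,0,0.0005,0,0,0],[0.06,0,0,0,0,0,0],[0.068,0,0,0,0,0,0],[0.078,0,0,0,0,0,0],[0.087,0,0,0,0,0,0],[0.087,0,0,0,0,0,0],[0.087,0,0,-0.01,0,0,0],[0.087,0,0,-0.025,0,0,0],[0.087,0,0,-0.045,0,0,0],[0.087,0,0,-0.05,0,0,0],[0.087,0,0,-0.04,0,0,0],[0.087,0,0,0,0,0,0]]'; python3 -m handwheel '[[0.087,0.02,0.015,0,0,0,0],[0.087,0.038,0.029,0,0,0,0],[0.087,0.038,0.029,0,0,0,0],[0.087,0.038,0.029,0,0,0,0],[0.087,0.038,0.029,0,0,0,0],[0.087,0.038,0.029,0,0,0,0],[0.087,0.038,0.029,0,0,0,0],[0.087,0.038,0.029,0,0,0,0],[0.087,0.037,0.026,0,0,0,0],[0.087,0,0,0,0,0,0],[0.087,0,0,0,0,0,0],[0.087,0,0,0,0,0,0]]'; python3 - <<'E'
from h import *
go(.65,-.294,.23)
w=cam("wrist");p,d=ctrl.get_image("wrist")
q,_=ctrl.get_image("side")
import pickle;pickle.dump((w,p,d),open("w8.pkl","wb"))
cv2.imwrite("pics/w8.png",np.hstack([p,cv2.resize(q[230:370,190:292],(240,420))]))
E
```

```text
time: 32.72
position: [0.4796, 0.0724, 0.2337]
tool_rot: [-3.048, 0.749, -0.012]
ft_force: [-0.0, 0.2, -0.6]
grip_width: 1.002
grip_force: 0.0
time: 34.22
position: [0.6504, -0.2921, 0.2293]
tool_rot: [-3.051, 0.747, 0.0]
ft_force: [-0.7, 1.0, -0.3]
grip_width: 1.003
grip_force: 0.0
t 34.225 p [ 0.6504 -0.2921  0.2293] psi -27.508207685717966 tilt 0.057314284601267244 w 0.08725645904947521 gf 0.0 F [-0.7027  1.0272 -0.2994]
tool shift [ 0.0005  0.0019 -0.0007]
```

View pics/w8.png

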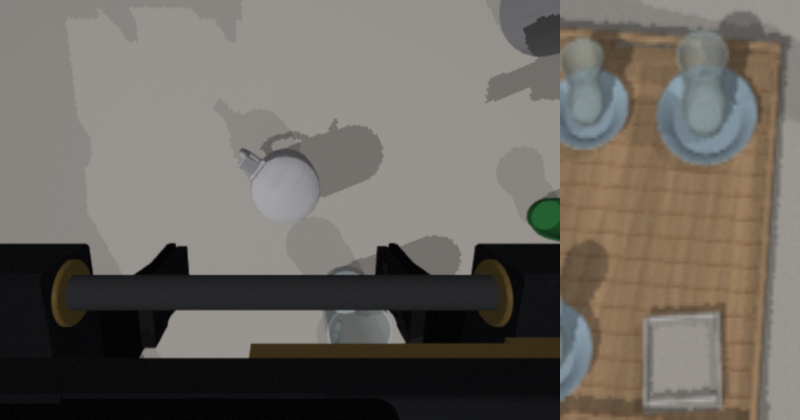

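The pot's lid centre is at (286,187), with the hinge at (256,164) and the lever tip at (246,157). All the glasses stand in their own saucers.

```bash
python3 - <<'E'
from h import *
import pickle
w,p,d=pickle.load(open("w8.pkl","rb"));T=cam("top")
for z in(.05,.06): print(onz(w,(286,187),z))
print(tri(w,(286,187),T,(360,126.5)))
c=onz(w,(286,187),.055)
for uv,z in(((256,164),.066),((246,157),.078),((249,158),.074)):
    h=onz(w,uv,z)-c;print(h,np.hypot(*h[:2]),np.degrees(np.arctan2(h[1],h[0])))
# depth points of pot above .045
vv,uu=np.mgrid[120:240,220:340];D=d[120:240,220:340];K,R,t=w
X=np.stack([(uu-K[0,2])/K[0,0]*D,(vv-K[1,2])/K[1,1]*D,D],-1).reshape(-1,3);X=(X-t)@R
X=X[(X[:,2]>.045)&(D.ravel()>0)];print(len(X),X.max(0),X.min(0))
r=X[:,:2]-c[:2];m=np.hypot(*r.T)<.031;b=X[(X[:,2]>.052)&m];print("mean",b.mean(0),"box",(b.max(0)+b.min(0))/2)
o=X[np.hypot(*r.T)>.037];print(len(o),o.mean(0),np.degrees(np.arctan2(*(o.mean(0)-c)[1::-1])))
go(*c[:2],.05)
E
```

```text
[ 0.6501 -0.2964  0.05  ]
[ 0.6519 -0.2972  0.06  ]
[ 0.6521 -0.2966  0.0591]
[0.0322 0.0129 0.011 ] 0.034674017822387715 21.885877780299364
[0.0422 0.0161 0.023 ] 0.04517932638450904 20.811143640260855
[0.0401 0.0148 0.019 ] 0.04271579552361785 20.216415950536977
4149 [ 0.6982 -0.2645  0.08  ] [ 0.62   -0.3265  0.045 ]
mean [ 0.6525 -0.2969  0.0687] box [ 0.6508 -0.2963  0.0633]
203 [ 0.6891 -0.2771  0.0708] 27.354424546799148
t 34.325 p [ 0.6505 -0.2925  0.2297] psi -27.52406690228805 tilt 0.043300298687107275 w 0.08687684463576685 gf 0.0 F [-0.1545 -0.3317 -0.9934]
tool shift [0.0024 0.0038 0.1797]
```

```bash
python3 -m handwheel '[[0.087,0,0,0,0,0,-10.7],[0.087,0,0,0,0,0,-10.7],[0.087,0,0,0,0,0,-10.7],[0.087,0,0,0,0,0,-10.7],[0.087,0,0,0,0,0,-10.7],[0.087,0,0.003,0.03,0,0,0],[0.087,0,0,0.03,0,0,0],[0.087,0,0,0.02,0,0,0],[0.087,0,0,0,0,0,0],[0.087,0,0,0,0,0,0],[0.087,0,0,0,0,0,0]]' 25; python3 - <<'E'
from h import *
go(.652,-.2955,.02)
E
```

```text
time: 35.7
position: [0.6525, -0.297, 0.1509]
tool_rot: [3.06, 0.703, 0.003]
ft_force: [0.3, 0.3, -0.3]
grip_width: 1.001
grip_force: 0.0
t 35.7 p [ 0.6525 -0.297   0.1509] psi 25.87354596535227 tilt 0.1576477612605327 w 0.0870802573119797 gf 0.0 F [ 0.2994  0.2619 -0.3358]
tool shift [-0.0001 -0.0019  0.1309]
```

```bash
python3 -m handwheel '[[0.087,0,-0.001,0.025,0,0,0],[0.087,0,0,0.03,0,0,0],[0.087,0,0,0.03,0,0,0],[0.087,0,0,0.022,0,0,0],[0.087,0,0,0.012,0,0,0],[0.087,0,0,0.008,0,0,0],[0.087,0,0,0.003,0,0,0],[0.087,0,0,0,0,0,0],[0.087,0,0,0,0,0,0],[0.087,0,0,0,0,0,0]]' 25; python3 -m handwheel '[[0.06,0,0,0,0,0,0],[0.05,0,0,0,0,0,0],[0.05,0,0,0,0,0,0],[0.05,0,0,0,0,0,0],[0.05,0,0,0,0,0,0],[0.05,0,0,0,0,0,0]]' 25; python3 - <<'E'
from h import *
go(.652,-.2955,.02)
E
```

```text
time: 36.95
position: [0.6516, -0.296, 0.0197]
tool_rot: [3.061, 0.703, 0.001]
ft_force: [0.2, -0.1, 0.4]
grip_width: 0.998
grip_force: 0.0
time: 37.7
position: [0.6511, -0.2957, 0.0191]
tool_rot: [-3.062, -0.703, 0.0]
ft_force: [0.0, 0.8, 0.9]
grip_width: 0.73
grip_force: 25.0
t 37.7 p [ 0.6511 -0.2957  0.0191] psi 25.870243148968246 tilt 0.010741900730849858 w 0.06348501141529794 gf 24.999586204066873 F [0.0144 0.7553 0.8786]
tool shift [ 0.0009  0.0002 -0.0009]
```

```bash
python3 -m handwheel '[[0.05,0,0,-0.01,0,0,0],[0.05,0,0,-0.03,0,0,0],[0.05,0,0,-0.045,0,0,0],[0.05,0,0,-0.045,0,0,0],[0.05,0,0,-0.04,0,0,0],[0.05,0,0,-0.02,0,0,0],[0.05,0,0,0,0,0,0]]' ; python3 -m handwheel '[[0.05,0.0055,-0.025,0,0,0,0],[0.05,0.0104,-0.047,0,0,0,0],[0.05,0.0104,-0.047,0,0,0,0],[0.05,0.0104,-0.047,0,0,0,0],[0.05,0.0104,-0.047,0,0,0,0],[0.05,0.0104,-0.047,0,0,0,0],[0.05,0.0104,-0.047,0,0,0,0],[0.05,0.0104,-0.047,0,0,0,0],[0.05,0.0104,-0.047,0,0,0,0],[0.05,0.0104,-0.047,0,0,0,0],[0.05,0.0075,-0.0345,0,0,0,0],[0.05,0.0038,-0.017,0,0,0,0]]';python3 -m handwheel '[[0.05,0,0,0,0,0,0],[0.05,0,0,0,0,0,0],[0.05,0,0,0,0,0,0],[0.05,0,0,0,0,0,0]]'; python3 - <<'E'
from h import *
go(.5325,.202,.0272)
E
```

```text
time: 38.58
position: [0.6518, -0.2961, 0.2105]
tool_rot: [3.06, 0.703, 0.003]
ft_force: [1.2, -0.9, -3.7]
grip_width: 0.729
grip_force: 25.0
time: 40.08
position: [0.5305, 0.2038, 0.2068]
tool_rot: [-3.06, -0.708, 0.006]
ft_force: [-0.4, -0.5, -2.0]
grip_width: 0.73
grip_force: 25.0
time: 40.58
position: [0.533, 0.2006, 0.2091]
tool_rot: [3.062, 0.7, 0.0]
ft_force: [-0.6, 0.2, -2.6]
grip_width: 0.727
grip_force: 25.0
t 40.575 p [0.533  0.2006 0.2091] psi 25.761431969732705 tilt 0.022375878806986202 w 0.06322185603177666 gf 24.999901056289673 F [-0.6209  0.166  -2.6332]
tool shift [ 0.0001 -0.0015  0.1819]
```

```bash
python3 -m handwheel '[[0.05,0,0,0.02,0,0,0],[0.05,0,0,0.033,0,0,0],[0.05,0,0,0.033,0,0,0],[0.05,0,0,0.033,0,0,0],[0.05,0,0,0.025,0,0,0],[0.05,0,0,0.018,0,0,0],[0.05,0,0,0.01,0,0,0],[0.05,0,0,0.004,0,0,0],[0.05,0,0,0,0,0,0],[0.05,0,0,0,0,0,0],[0.05,0,0,0,0,0,0]]';python3 -m handwheel '[[0.05,0,0,0.0015,0,0,0],[0.05,0,0,0,0,0,0]]'; python3 -m handwheel '[[0.05,0,0,0.0012,0,0,0],[0.05,0,0,0,0,0,0]]'
```

```text
time: 41.95
position: [0.5331, 0.202, 0.0338]
tool_rot: [3.062, 0.703, 0.002]
ft_force: [-0.3, -0.0, -2.4]
grip_width: 0.73
grip_force: 25.0
time: 42.2
position: [0.5325, 0.2017, 0.0315]
tool_rot: [3.062, 0.703, -0.0]
ft_force: [0.2, -0.1, -2.5]
grip_width: 0.732
grip_force: 25.0
time: 42.45
position: [0.5325, 0.2017, 0.0303]
tool_rot: [3.062, 0.703, -0.001]
ft_force: [0.4, -0.1, -4.1]
grip_width: 0.73
grip_force: 25.0
```

```bash
python3 -m handwheel '[[0.05,0,0,0.0012,0,0,0],[0.05,0,0,0,0,0,0]]';python3 -m handwheel '[[0.05,0,0,0.0012,0,0,0],[0.05,0,0,0,0,0,0]]'; python3 -m handwheel '[[0.05,0,0,0.0006,0,0,0],[0.05,0,0,0,0,0,0]]'
```

```text
time: 42.7
position: [0.5325, 0.2018, 0.029]
tool_rot: [3.062, 0.703, -0.001]
ft_force: [-0.1, -0.6, -3.5]
grip_width: 0.732
grip_force: 25.0
time: 42.95
position: [0.5325, 0.2018, 0.0279]
tool_rot: [3.062, 0.703, -0.0]
ft_force: [-0.1, 0.5, -2.3]
grip_width: 0.732
grip_force: 25.0
time: 43.2
position: [0.5326, 0.2018, 0.0273]
tool_rot: [3.062, 0.703, -0.0]
ft_force: [0.8, 1.3, -3.8]
grip_width: 0.729
grip_force: 25.0
```

```bash
python3 -m handwheel '[[0.05,0,0,0.0006,0,0,0],[0.05,0,0,0,0,0,0]]';python3 -m handwheel '[[0.05,0,0,0.0006,0,0,0],[0.05,0,0,0,0,0,0]]'
```

```text
time: 43.45
position: [0.5327, 0.2018, 0.0271]
tool_rot: [3.062, 0.703, 0.0]
ft_force: [0.1, -1.1, 0.3]
grip_width: 0.729
grip_force: 25.0
time: 43.7
position: [0.5327, 0.2018, 0.027]
tool_rot: [3.062, 0.703, 0.0]
ft_force: [-3.2, -1.5, 5.8]
grip_width: 0.73
grip_force: 25.0
```

```bash
python3 -m handwheel '[[0.066,0,0,0,0,0,0],[0.075,0,0,0,0,0,0],[0.087,0,0,0,0,0,0],[0.087,0,0,0,0,0,0],[0.087,0,0,-0.01,0,0,0],[0.087,0,0,-0.03,0,0,0],[0.087,0,0,-0.045,0,0,0],[0.087,0,0,-0.045,0,0,0],[0.087,0,0,-0.045,0,0,0],[0.087,0,0,-0.02,0,0,0],[0.087,0,0,0,0,0,0]]'; python3 -m handwheel '[[0.087,0,0.025,0,0,0,0],[0.087,0,0.045,0,0,0,0],[0.087,0,0.045,0,0,0,0],[0.087,0,0.045,0,0,0,0],[0.087,0,0.045,0,0,0,0],[0.087,0,0.045,0,0,0,0],[0.087,0,0.045,0,0,0,0],[0.087,0,0.045,0,0,0,0],[0.087,0,0.025,0,0,0,0],[0.087,0,0,0,0,0,0],[0.087,0,0,0,0,0,0],[0.087,0,0,0,0,0,0]]'; python3 - <<'E'
from h import *
go(.65,-.2,.2)
q,_=ctrl.get_image("side");t,_=ctrl.get_image("top")
np.save("tf.npy",t);np.save("sf.npy",q)
cv2.imwrite("pics/fin.png",np.hstack([cv2.resize(t[105:265,65:255],(475,400),interpolation=cv2.INTER_CUBIC),cv2.resize(q[225:390,135:290],(325,400),interpolation=cv2.INTER_CUBIC)]))
E
```

```text
time: 45.08
position: [0.5337, 0.2024, 0.2238]
tool_rot: [-3.061, -0.703, -0.007]
ft_force: [0.4, 0.9, -0.0]
grip_width: 1.002
grip_force: 0.0
time: 46.58
position: [0.6916, -0.1243, 0.2212]
tool_rot: [-3.06, -0.707, 0.0]
ft_force: [-0.3, -0.6, 0.3]
grip_width: 1.0
grip_force: 0.0
t 46.575 p [ 0.6916 -0.1243  0.2212] psi 26.02415428767364 tilt 0.05711240193995942 w 0.08703469582675627 gf 0.0 F [-0.2907 -0.6183  0.2839]
tool shift [-0.0706  0.0498  0.0211]
```

View pics/fin.png

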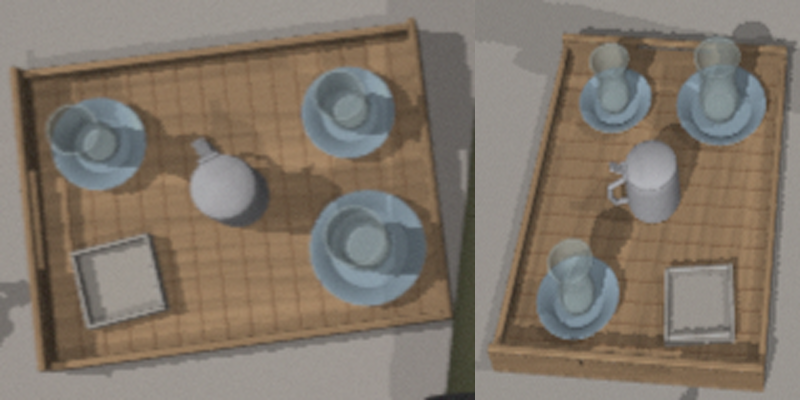

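All three glasses stand upright in the saucers and the pot is in the middle. The large glass's foot (361,244) looks slightly off its rim centre (368,248), so I'll check the centring more closely.

```bash
python3 - <<'E'
from h import *
T,S=cam("top"),cam("side");t=np.load("tf.npy");q=np.load("sf.npy")
def circ(c,ctr,r,z): return np.array([proj(c,np.array([ctr[0]+r*np.cos(a),ctr[1]+r*np.sin(a),z])) for a in np.arange(0,6.3,.05)])
out=[]
G={"L":((.4775,.0718),.058,.0385,.0215,.029,.105),"1":((.6138,.0875),.047,.0275,.0175,.025,.089),"2":((.5868,.3354),.047,.0275,.0175,.025,.089)}
for c,im in((T,t),(S,q)):
  row=[]
  for k,(g,rs,rw,rf,rr,h) in G.items():
    u=proj(c,np.array([*g,.03])).astype(int);x,y=u-36;K=7
    a=cv2.resize(im[y:y+64+8,x:x+72],None,fx=K,fy=K,interpolation=cv2.INTER_CUBIC);a=cv2.convertScaleAbs(a,alpha=1.4)
    for r,z,col in((rs,.023,(0,0,255)),(rw,.013,(255,0,255)),(rf,.014,(0,255,0)),(rr,h,(0,255,255))):
      P=((circ(c,g,r,z)+.5-[x,y])*K).astype(int);cv2.polylines(a,[P.reshape(-1,1,2)],True,col,1)
    row.append(cv2.resize(a,(266,266)))
  out.append(np.hstack(row))
cv2.imwrite("pics/ov.png",np.vstack(out))
E
```

```text
(no output)
```

View pics/ov.png

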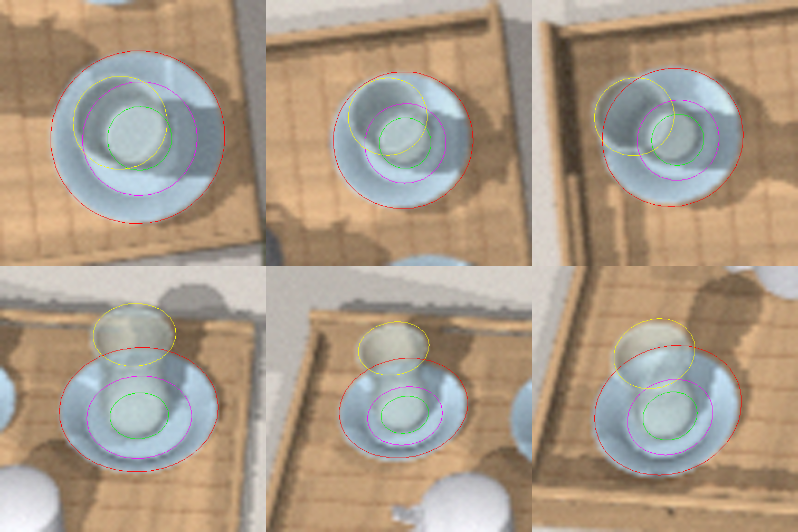

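The predicted circles (saucer rim, well, foot, glass rim) match all three glasses to within about 2 mm in both views. I'm handing the job in.

```bash
python3 -c "
from bench import ctrl
print(ctrl.close_job())"
```

```text
the job is handed in; nothing more can be done
None
```

The tray is laid and handed in at about 47 s: each glass stands in its own-size saucer, centred to within about 2 mm by the final camera check. The sugar pot is upright in the middle, and I never touched the tumbler, mug or coloured look-alikes.

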